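# Feed a vial into the label scanner under its spring guard

### The arm

A 6-joint arm with a two-finger parallel gripper is mounted at the origin on a cart in front of the work surface, level with it; the furniture and walls round the work are solid. World frame = base frame: x ahead of the robot, y to its left, z up, the work surface at z = 0. Lengths are in m, angles in rad, forces in N, time in s.
With the tool pointing down it reaches from about 0.275 to 0.975 m from the base axis. Payload 8.4 kg.
Tool frame: the origin (TCP) lies midway between the tips of the shut fingers; the grasp point (between the pads) lies 19 mm behind it (ctrl.grip_point_offset is the distance from the TCP to the grasp point, in m); z points along the fingers, y is the line along which they close (so a half turn about z gives the same grasp; the last joint's range is limited). The gripper opens to 92 mm and grips with 3 to 60 N. Pads are 20 mm wide; open, the fingers measure 128 mm over their backs; the gripper's body (75 mm by 189 mm) begins 69 mm behind the grasp point.
Start: joints at [-1.302, 0.353, 1.633, -0, 1.155, -0.002], TCP at [0.167, -0.602, 0.215] pointing down, gripper open.
Joint ranges: [-2.63, 2.63], [-0.92, 2.1], [0.06, 2.66], [-1.3, 4.44], [0, 2.69], [-3.02, 3.02]. Speed limits (rad/s): [2.22, 2.22, 2.79, 3.14, 3.14, 3.14].

### API

Orientations are given as a unit quaternion [w, x, y, z].
In Python, from bench import ctrl gives the robot as it stands. The module is installed in compiled form; this text tells all that it offers.
- The arm moves only by the tool drive_tool, never from a script. Its argument "targets" is a list of rows, each a list of 5 numbers: the shift along the tool's x, y, z in m, then the turn about the tool's z in rad, then the closure in counts, from 0 (fully open) to 255 (shut). In form: [[tx, ty, tz, twist, fingers], ...]. A call has 1 to 12 rows; each row is the pose to reach, as a shift and turn from the pose commanded when the call began, along the tool's axes at that moment; what a row does not reach only later rows make up. A row lasts 1/8 s, in which the tool goes at most 62.5 mm and 10.7 degrees, less where a joint would pass 70% of its speed; a pose out of reach is approached as far as the arm can. A call with a gripper value outside its range is refused whole. The fingers move at their own pace and stop on an object; "squeeze" is the grip in N (left out, the last holds). Time passes only in rows, so rows that repeat a pose let the fingers close. It gives the time, the measured TCP pose, the force and the opening at its end, in the units of the state.
- ctrl.observe(): the state, without advancing time (a new reading comes with each control period).
- ctrl.capture(name): name is "scene" or "top" or "wrist"; returns a dict with "color" (420x560x3 uint8, blue, green, red), "fx", "fy", "cx", "cy" (pixels), "xyz" and "orientation" of the camera in the world. Camera axes: x right, y up, looking along -z (the intrinsics and any distortion apply to the point x, -y, -z); pixel columns grow to the right and rows downward; lengths in m; the calibration is good to about 2 mm. A picture is of the moment at which its call begins. There is no depth.
- ctrl.close_job(): hands the job in, once; it reports no verdict.
The state is a dict: "clock": time; "joints": joint angles; "dq": joint speeds; "joint_efforts": joint torques, N m; "tool_pos": TCP position; "tool_rot": TCP orientation; "force": force on the tool from outside, world axes, zero at the start; "moment": the same for the moment, N m; "gripper_width": finger opening in m.
Only numpy, scipy, OpenCV 4.12 (cv2) and the standard library are available. Lean on these libraries where they do the work, as an engineer would, in place of code of your own. Each camera call takes 0.05 s, during which the arm holds its last target. There are 200 camera calls.

### The job

Load the brown vial that lies on the scanner's feed bed: with one fingertip press the blue bar down and keep it down so that the spring-closed orange guard stands open, and with the other fingertip push the vial along the bed under the guard until it is fully home against the stop; then draw back and let the guard spring fully shut over it. Only push the vial, never grip or lift it, and leave the other things on the bench where they are.

Things in the scene. Friction and masses are not known exactly. Their poses are not given: they have to be found in the camera images.
- vial_scanner: benchtop vial label scanner, fixed: grey base plate 300 x 150 mm, 11 mm high, feed bed in front, white box behind. Origin: on the bench top (z = 0) under the bed's centre line, at the front edge of the orange cover. x is the feed direction, away from the robot; y to its left; z up; turned about z by up to 0.3 rad. Offsets named below are along these axes.
- bed_front (a point): front end of the feed bed, at scanner x = -128 mm, y = 0, 24 mm high (level of the bed's rims). The bed is a steel V groove along scanner y = 0 up to a rubber stop at x = 64 mm; it carries the vial's axis 30 mm above the bench. Its rims are 24 mm high and 33 mm apart outside.
- guard (a joint): opening of the spring-closed guard in rad: 0 shut, 1.5 hard stop. Orange cover and blue bar are one rigid part on a shaft along scanner x. Pressing the bar straight down (2 to 6 N, arms of 25 to 45 mm) lifts the cover; let go, it springs shut. A fingertip 32 mm left of the shaft and 30 mm above the bench holds it at about 1.3 and may slide along the bar.
- guard_shaft (a point): on the hinge shaft (steel, 6 mm), at scanner x = 0, y = 30 mm, 48 mm above the bench. The shaft runs along scanner x between two upright bearings 12 mm wide and 56 mm high, at x = -126 and x = 69 mm.
- bar_edge (a point): on the outer edge of the blue press bar, at the middle of its length; moves with the bar. The bar lies left of the shaft, 146 mm long (scanner x = -120 to 26 mm), 3 mm thick, reaching 51 mm from the shaft. At guard angle q it slopes up to the left by 40 degrees minus q; shut, its outer edge is 80 mm above the bench.
- cover_corner (a point): front right corner of the orange see-through cover; moves with it. The cover lies right of the shaft, 64 mm long (scanner x = 1 to 65 mm), reaching 46 mm from the shaft, level when shut. A lip at its front edge hangs to 37 mm above the bench and bars the vial's way. Open at 1.3, lip and cover stay left of scanner y = 9 mm, so a finger on the bed's line can pass.
- right_wall (a point): top front end of the fixed wall right of the bed under the cover: scanner x = 17 mm, inner face at y = -15 mm, 45 mm high. The wall left of the bed begins at x = 5 mm, inner face at y = 20 mm, 42 mm high. A fingertip need not go deeper than scanner x = 12 mm.
- white_box (a point): centre of the front face of the white electronics box behind the stop, at scanner x = 72 mm; the box spans y = -55 to 87 mm and is up to 93 mm high.
- vial: brown glass vial with white cap, 52 mm long, body 25 mm in diameter, about 30 g, lying in the groove, cap towards the guard. Origin: centre of its flat bottom, the end nearest the robot, which is to be pushed; its z axis runs from bottom to cap. At the start the bottom is 62 to 87 mm before the cover's front edge.
- vial_home (a point): where the centre of the vial's bottom is when the vial is home against the stop: scanner x = 12 mm (12 mm inside the cover's front edge), y = 0, 30 mm above the bench.
- next_vial: second brown vial of the same kind, standing upright on the bench to the right of the scanner, 25 mm in diameter, 52 mm high, origin at the centre of its underside. Leave it.
- crucible: white porcelain crucible, 51 mm wide, 36 mm high, to the right of the scanner, origin at the centre of its underside. Leave it.
- stopper: red-brown rubber stopper, 38 mm wide, 26 mm high, to the left of the scanner, origin at the centre of its underside. Leave it.
There are look-alikes about, which are no part of the job. What is shaped like the vial but green, purple or turquoise is not meant.

How it is judged:
By the outcome, as a careful person would: the job done as asked, in the order asked, and still so for the second after the job is handed in, with the robot touching nothing.
It also fails if it takes over 48 s, if anything falls off the work surface, if the arm or the gripper's body presses on something with over 40 N, if the wrist force passes 120 N, or if a joint passes its speed limit or range.

## Working session

There is one attempt and no reset: what is moved stays moved. The work goes in short steps, Python scripts to look and compute and a tool call to move; the robot and the scene stay as the last step left them, time stands still between calls to the robot, and variables do not carry over. Pictures are saved under pics/ and viewed, on a budget of 10 in all, crops included, one or two more only if the job needs it, and the job is handed in when it is done.

Besides the shell and the picture viewer there is one more tool, called after "Request:" as a command line: name --pt "numbers of a row" for each row, then --argument value for the rest. drive_tool: Moves the arm, as the interface text tells. Its arguments: {"type":"object","properties":{"targets":{"type":"array"},"squeeze":{"type":"number"}},"required":["targets"]}

```bash
mkdir -p pics; cat > h.py <<'E'
import numpy as np, cv2
from bench import ctrl
from scipy.spatial.transform import Rotation as R
def rot(q): return R.from_quat([q[1],q[2],q[3],q[0]]).as_matrix()
def ray(c,u,v):
    d=rot(c["orientation"])@np.array([(u-c["cx"])/c["fx"],-(v-c["cy"])/c["fy"],-1.]); return np.array(c["xyz"]),d
def onz(c,u,v,z):
    o,d=ray(c,u,v); return o+d*(z-o[2])/d[2]
def proj(c,p):
    q=rot(c["orientation"]).T@(np.array(p)-np.array(c["xyz"])); return np.array([c["cx"]-c["fx"]*q[0]/q[2],c["cy"]+c["fy"]*q[1]/q[2]])
E
python3 - <<'E'
from h import *
import pickle
s=ctrl.observe(); print(s)
for n in("top","scene"):
    c=ctrl.capture(n); pickle.dump(c,open(n+".pkl","wb")); print(n,{k:v for k,v in c.items() if k!="color"}); 
    cv2.imwrite(f"pics/{n}.png",cv2.resize(c["color"],(784,588)))
E
```

```text
{'clock': 0.0, 'joints': array([-1.30239278e+00,  3.53640313e-01,  1.63412279e+00,  1.44655857e-05,
        1.15518920e+00, -2.37998588e-03]), 'dq': array([-0.00039469,  0.00065088, -0.00144364, -0.00047788, -0.00098346,
        0.00185125]), 'joint_efforts': array([ 1.92815860e-03, -5.93836570e+01, -3.34209824e+01,  6.98814634e-02,
        2.35212478e-02, -9.45270153e-05]), 'tool_pos': array([ 0.16706631, -0.60175094,  0.21387344]), 'tool_rot': array([-6.74694307e-04,  9.90848693e-01,  1.34975575e-01, -8.36012688e-05]), 'force': array([ 0.00419086, -0.87240023,  0.40654908]), 'moment': array([-0.02708606, -0.04421132, -0.01090897]), 'gripper_width': 0.09192625443218543}
top {'fx': 512.6967266698944, 'fy': 512.6967266698944, 'cx': 275.0341751205395, 'cy': 203.90709775751031, 'xyz': array([0.34467264, 0.0778754 , 0.97285005]), 'orientation': array([-0.70328198, -0.05426374,  0.04997141,  0.70707338])}
scene {'fx': 462.3038626993537, 'fy': 462.3038626993537, 'cx': 281.08658590244374, 'cy': 210.1745230674595, 'xyz': array([0.09652696, 0.60594008, 0.64123063]), 'orientation': array([-0.27675578, -0.14053276,  0.40347184,  0.86073646])}
```

View pics/top.png

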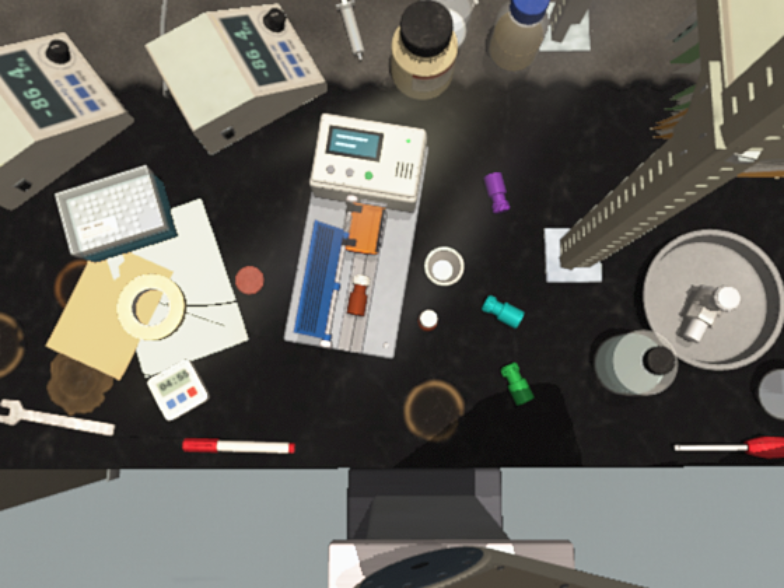

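View pics/scene.png

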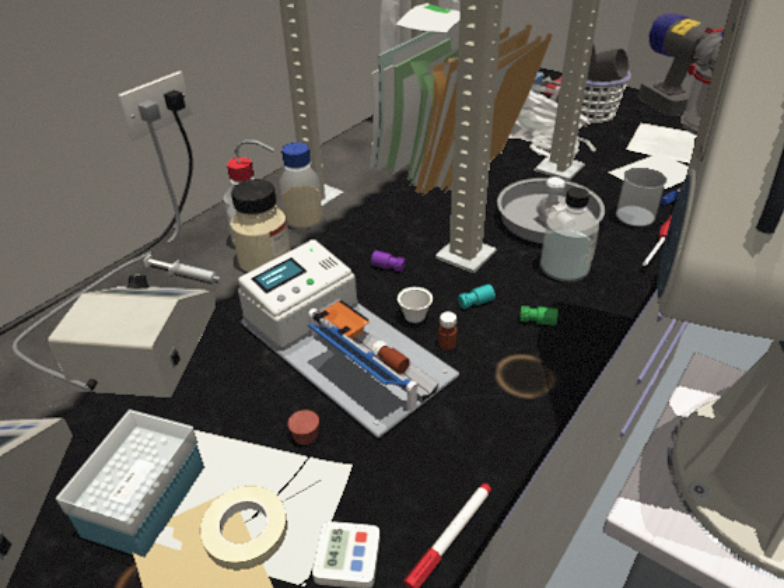

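Top view (784 wide): the brown vial lying in the groove is at (357,298). Things it could be confused with are the standing next_vial (428,320), green (517,383), turquoise (503,311) and purple (497,192). The bed vial is the only brown one lying with its cap towards the guard, so I choose that. The blue bar is at (318,280) and the orange cover at (367,230). In the scene view the vial is at (395,360), and a post stands at (470,250).

```bash
python3 - <<'E'
from h import *
import pickle
c=pickle.load(open("top.pkl","rb")); im=c["color"]; hsv=cv2.cvtColor(im,cv2.COLOR_BGR2HSV)
def blob(lo,hi,box,c=c,hsv=hsv):
    m=cv2.inRange(hsv,lo,hi); k=np.zeros_like(m); x0,y0,x1,y1=box; k[y0:y1,x0:x1]=255; m&=k
    n,l,st,ce=cv2.connectedComponentsWithStats(m); i=1+np.argmax(st[1:,4]); m=(l==i).astype(np.uint8)
    ct=max(cv2.findContours(m,0,2)[0],key=len); return st[i,4],ct[:,0].astype(np.float32)
box=(195,130,300,262)
a,bar=blob((100,120,60),(125,255,255),box); a2,cov=blob((8,150,120),(18,255,255),box); a3,via=blob((2,120,40),(12,255,160),(240,180,275,235))
for n,p,z in(("bar",bar,.08),("cov",cov,.05),("vial",via,.03)):
    b=cv2.boxPoints(cv2.minAreaRect(p)); print(n,len(p)); 
    for q in b: print(q.round(1),onz(c,*q,z).round(4))
# outer edge of bar: leftmost pixel per row -> line
def edge(p,side,z):
    rows=np.unique(p[:,1])[4:-4]; e=np.array([[ (p[p[:,1]==r,0].min()-.5 if side<0 else p[p[:,1]==r,0].max()+.5),r] for r in rows])
    w=np.array([onz(c,u,v,z) for u,v in e]); vx,vy,x0,y0=cv2.fitLine(w[:,:2].astype(np.float32),cv2.DIST_HUBER,0,.01,.01).ravel()
    s=np.sign(vx); print("edge yaw",np.arctan2(vy*s,vx*s).round(4),"pt",x0,y0)
edge(bar,-1,.08); edge(cov,1,.049); 
for p,n in(((565/1.4,265/1.4),"post"),((428/1.4,320/1.4),"next"),((443/1.4,266/1.4),"cruc"),((249/1.4,280/1.4),"stopper")): print(n,onz(c,*p,.03).round(3))
x0,y0,w,h=190,70,125,195
cv2.imwrite("pics/crop.png",cv2.resize(im[y0:y0+h,x0:x0+w],None,fx=3,fy=3,interpolation=cv2.INTER_CUBIC))
s=pickle.load(open("scene.pkl","rb"))
cr=s["color"][165:315,165:335]
A=cv2.imread("pics/crop.png"); B=cv2.resize(cr,None,fx=2.4,fy=2.4,interpolation=cv2.INTER_CUBIC)
o=np.zeros((max(A.shape[0],B.shape[0]),A.shape[1]+B.shape[1],3),np.uint8); o[:A.shape[0],:A.shape[1]]=A; o[:B.shape[0],A.shape[1]:]=B; print(o.shape); cv2.imwrite("pics/crop2.png",o)
E
```

```text
bar 101
[209.4 238. ] [0.418  0.1977 0.08  ]
[224.5 157.7] [0.5613 0.1728 0.08  ]
[249.9 162.5] [0.5523 0.1274 0.08  ]
[234.9 242.7] [0.4094 0.1533 0.08  ]
cov 46
[246.7 178.4] [0.5295 0.135  0.05  ]
[251.4 145.1] [0.5923 0.1263 0.05  ]
[272.6 148.1] [0.5863 0.0872 0.05  ]
[267.8 181.4] [0.5236 0.0962 0.05  ]
vial 46
[247.2 223. ] [0.4493 0.1349 0.03  ]
[251.3 202.3] [0.4882 0.1273 0.03  ]
[263.3 204.7] [0.4835 0.1051 0.03  ]
[259.1 225.4] [0.4448 0.1129 0.03  ]
edge yaw -0.3626 pt 0.48908803 0.1713189
edge yaw -0.8136 pt 0.55388665 0.103857815
post [ 0.511 -0.156  0.03 ]
next [0.438 0.027 0.03 ]
cruc [0.511 0.006 0.03 ]
stopper [0.493 0.264 0.03 ]
(585, 783, 3)
```

View pics/crop2.png

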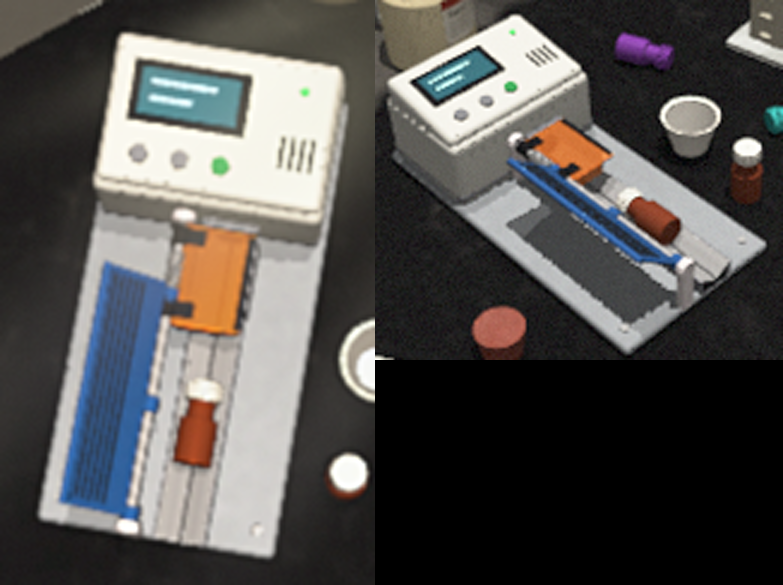

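The crop confirms the vial: brown, lying in the groove, cap towards the cover. From the top view, the scanner origin is about (0.525, 0.111), yaw about -0.167, and the vial bottom is near scanner x = -79 mm. I'll swing in well clear of the post at (0.51,-0.16).

Request:
drive_tool --pt "0.03 -0.045 -0.04 0 0" --pt "0.06 -0.09 -0.05 0 0" --pt "0.09 -0.135 -0.05 0 0" --pt "0.12 -0.18 -0.05 0 0" --pt "0.15 -0.225 -0.05 0 0" --pt "0.18 -0.27 -0.05 0 0" --pt "0.21 -0.315 -0.05 0 0" --pt "0.24 -0.36 -0.05 0 0" --pt "0.26 -0.405 -0.05 0 0" --pt "0.28 -0.45 -0.05 0 0" --pt "0.3 -0.495 -0.05 0 0" --pt "0.318 -0.537 -0.05 0 0"

```text
clock: 1.6
tool_pos: [0.3298, 0.0019, 0.2646]
tool_rot: [0.0, 0.991, 0.135, 0.0]
force: [1.8, 1.1, -0.3]
gripper_width: 0.0921
```

Request:
drive_tool --pt "0.035 -0.03 0 0.11 125" --pt "0.07 -0.06 0 0.22 125" --pt "0.1 -0.09 0 0.33 125" --pt "0.135 -0.124 0.015 0.437 125" --pt "0.135 -0.124 0.015 0.437 125" --pt "0.135 -0.124 0.015 0.437 125" --pt "0.135 -0.124 0.015 0.437 125"

```text
clock: 2.48
tool_pos: [0.4265, 0.1551, 0.2499]
tool_rot: [0.0, 0.997, -0.083, 0.0]
force: [0.9, -0.0, -0.4]
gripper_width: 0.0468
```

```bash
python3 - <<'E'
from h import *
import pickle
s=ctrl.observe(); print(s["tool_pos"],s["tool_rot"],s["gripper_width"],s["joints"])
c=ctrl.capture("wrist"); pickle.dump(c,open("w1.pkl","wb")); print({k:v for k,v in c.items() if k!="color"})
cv2.imwrite("pics/w1.png",cv2.resize(c["color"],(784,588)))
E
```

```text
[0.42648046 0.15505928 0.24986929] [ 2.46438005e-05  9.96541175e-01 -8.31003788e-02  1.14432202e-04] 0.04684277227313534 [ 3.45525598e-01  4.34119997e-02  1.94114025e+00 -1.52879861e-04
  1.15685275e+00  2.08277605e+00]
{'fx': 360.71499473116927, 'fy': 360.71499473116927, 'cx': 274.22428002817423, 'cy': 209.19341361327977, 'xyz': array([0.49299955, 0.14424211, 0.41959932]), 'orientation': array([-0.64189447,  0.07870287, -0.09195782,  0.7571797 ])}
```

View pics/w1.png

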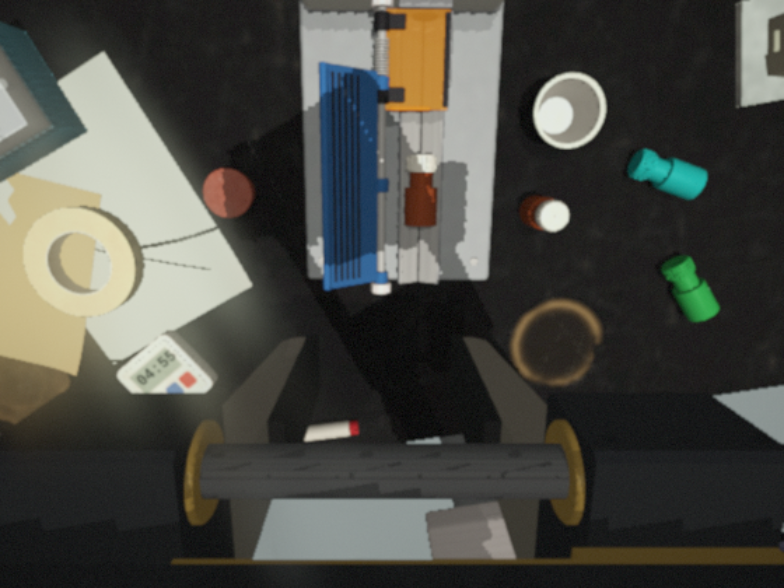

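Wrist view (784 wide): vial bottom at (421,226), bar front end at (325..385,288), cover front edge at y≈107, fingertips at (290,340) and (480,340). Next I refine the poses by casting these pixels.

```bash
python3 - <<'E'
from h import *
import pickle
c=pickle.load(open("w1.pkl","rb")); hsv=cv2.cvtColor(c["color"],cv2.COLOR_BGR2HSV)
def P(u,v,z): return onz(c,u/1.4,v/1.4,z).round(4)
def blob(lo,hi,b):
    m=cv2.inRange(hsv,lo,hi); k=np.zeros_like(m); x0,y0,x1,y1=[int(t/1.4) for t in b]; k[y0:y1,x0:x1]=255
    n,l,st,ce=cv2.connectedComponentsWithStats(m&k); i=1+np.argmax(st[1:,4]); ct=max(cv2.findContours((l==i).astype(np.uint8),0,2)[0],key=len)
    return cv2.minAreaRect(ct[:,0].astype(np.float32))
for n,lo,hi,b,z in(("bar",(100,120,50),(125,255,255),(300,50,400,300),.08),("cov",(8,150,100),(20,255,255),(380,0,460,120),.05),("vial",(0,120,30),(12,255,170),(395,150,445,235),.03)):
    r=blob(lo,hi,b); print(n)
    for q in cv2.boxPoints(r): print((q*1.4).round(),onz(c,*q,z).round(4))
print("plate R",P(503,10,.011),P(488,278,.011),"L",P(301,10,.011),P(307,276,.011))
print("rims front",P(398,280,.024),P(440,283,.024),"rear",P(396,112,.024),P(443,112,.024))
print("tips",P(305,340,.25),P(465,340,.25))
O=np.array([.525,.111]);a=-.167
for n,x,y,z in(("bottom",-.079,0,.03),("barFL",-.12,.069,.08),("barRL",.026,.069,.08),("covFR",.001,-.016,.048),("covRR",.065,-.016,.048)):
    w=[*(O+R.from_euler("z",a).as_matrix()[:2,:2]@[x,y]),z]; print(n,(proj(c,w)*1.4).round())
E
```

```text
bar
[319.  63.] [0.562  0.1733 0.08  ]
[387.  62.] [0.5556 0.1312 0.08  ]
[390. 289.] [0.412  0.1527 0.08  ]
[322. 290.] [0.4191 0.1995 0.08  ]
cov
[386. 110.] [0.5307 0.1359 0.05  ]
[388.   8.] [0.5939 0.1245 0.05  ]
[449.   9.] [0.5867 0.0843 0.05  ]
[448. 111.] [0.5232 0.0939 0.05  ]
vial
[404. 224.] [0.4488 0.1358 0.03  ]
[407. 172.] [0.4871 0.1272 0.03  ]
[437. 174.] [0.482 0.105 0.03 ]
[434. 227.] [0.4434 0.1131 0.03  ]
plate R [0.5893 0.0394 0.011 ] [0.3915 0.0733 0.011 ] L [0.6135 0.1853 0.011 ] [0.4177 0.2207 0.011 ]
rims front [0.405  0.1469 0.024 ] [0.397 0.114 0.024] rear [0.5311 0.1284 0.024 ] [0.5254 0.094  0.024 ]
tips [0.4392 0.1813 0.25  ] [0.4299 0.1254 0.25  ]
bottom [419. 224.]
barFL [323. 291.]
barRL [317.  63.]
covFR [446. 112.]
covRR [449.  10.]
```

The frame agrees to about 2 mm: yaw -0.167, vial bottom at -80 mm, TCP at scanner (-104.5, +27). Tool x is scanner +x and tool y is scanner -y. I'll descend to just above the bar with the fingers at 54 mm.

Request:
drive_tool --pt "0 -0.004 0.04 0 105" --pt "0 -0.004 0.08 0 105" --pt "0 -0.004 0.12 0 105" --pt "0 -0.004 0.145 0 105" --pt "0 -0.004 0.155 0 105" --pt "0 -0.004 0.155 0 105"

```text
clock: 3.28
tool_pos: [0.4276, 0.1595, 0.0948]
tool_rot: [0.0, 0.997, -0.083, -0.0]
force: [-0.2, -0.6, -0.5]
gripper_width: 0.054
```

```bash
python3 - <<'E'
from h import *
import pickle
s=ctrl.observe(); print(s["tool_pos"],s["force"],s["gripper_width"])
a=ctrl.capture("scene"); b=ctrl.capture("wrist"); pickle.dump((a,b),open("w2.pkl","wb"))
A=cv2.resize(a["color"][140:320,150:350],(400,360),interpolation=cv2.INTER_CUBIC);B=cv2.resize(b["color"][0:300,160:400],(400,500))
o=np.zeros((500,800,3),np.uint8); o[:360,:400]=A; o[:,400:]=B; cv2.imwrite("pics/w2.png",o)
E
```

```text
[0.4275624  0.15946549 0.09481726] [-0.21779344 -0.55870598 -0.49387438] 0.053978555876728646
```

View pics/w2.png

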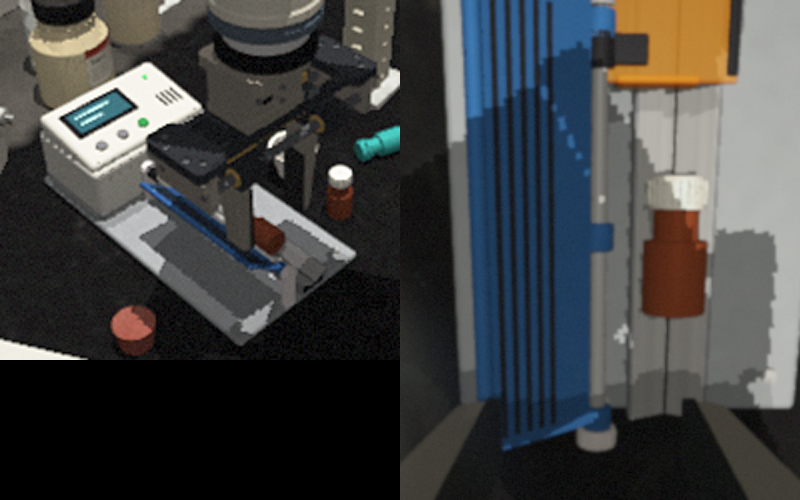

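Scene crop: the left finger stands over the bar's front part, and the push finger is behind the vial and clear of the bearing. I press down to 30 mm.

Request:
drive_tool --pt "0 0 0.01 0 105" --pt "0 0 0.02 0 105" --pt "0 0 0.03 0 105" --pt "0 0 0.04 0 105" --pt "0 0 0.05 0 105" --pt "0 0 0.058 0 105" --pt "0 0 0.065 0 105" --pt "0 0 0.065 0 105" --pt "0 0 0.065 0 105"

```text
clock: 4.5
tool_pos: [0.4275, 0.16, 0.0295]
tool_rot: [-0.0, 0.997, -0.083, -0.0]
force: [-0.2, 2.9, 3.4]
gripper_width: 0.0542
```

```bash
python3 - <<'E'
from h import *
import pickle
s=ctrl.observe(); print(s["tool_pos"],s["force"],s["gripper_width"])
a=ctrl.capture("scene"); b=ctrl.capture("wrist"); pickle.dump((a,b),open("w3.pkl","wb"))
A=cv2.resize(a["color"][160:300,170:320],(400,373),interpolation=cv2.INTER_CUBIC);B=cv2.resize(b["color"][0:300,160:400],(400,500))
o=np.zeros((500,800,3),np.uint8); o[:373,:400]=A; o[:,400:]=B; cv2.imwrite("pics/w3.png",o)
E
```

```text
[0.4274724  0.1599647  0.02946411] [-0.17329371  2.92118387  3.40134834] 0.05416991245049376
```

View pics/w3.png

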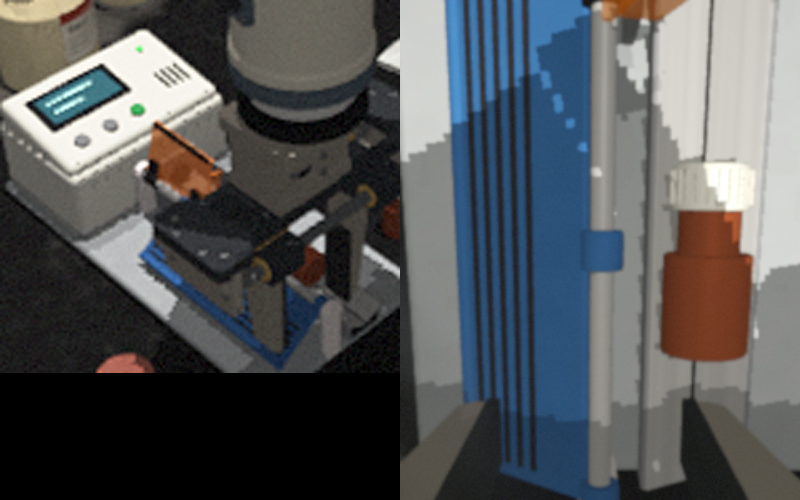

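The guard stands wide open and the push finger is just behind the vial, its inner edge a little left of the groove's centre. I'll shift it right slightly while pushing.

Request:
drive_tool --pt "0.004 0.001 0 0 100" --pt "0.008 0.001 0 0 100" --pt "0.012 0.001 0 0 100" --pt "0.017 0.001 0 0 100" --pt "0.023 0.001 0 0 100" --pt "0.029 0.001 0 0 100" --pt "0.035 0.001 0 0 100" --pt "0.041 0.001 0 0 100" --pt "0.047 0.001 0 0 100" --pt "0.053 0.001 0 0 100" --pt "0.059 0.001 0 0 100" --pt "0.065 0.001 0 0 100"

```text
clock: 6.1
tool_pos: [0.4918, 0.148, 0.0296]
tool_rot: [-0.0, 0.997, -0.083, -0.0]
force: [-2.5, 2.9, 3.4]
gripper_width: 0.0558
```

```bash
python3 - <<'E'
from h import *
import pickle
s=ctrl.observe(); print(s["tool_pos"],s["force"],s["gripper_width"])
a=ctrl.capture("scene"); b=ctrl.capture("wrist"); pickle.dump((a,b),open("w4.pkl","wb"))
A=cv2.resize(a["color"][160:300,170:320],(400,373),interpolation=cv2.INTER_CUBIC);B=cv2.resize(b["color"][0:300,160:400],(400,500))
o=np.zeros((500,800,3),np.uint8); o[:373,:400]=A; o[:,400:]=B; cv2.imwrite("pics/w4.png",o)
E
```

```text
[0.4918494  0.14800369 0.02957429] [-2.45980385  2.85943646  3.37981765] 0.055823636812712664
```

View pics/w4.png

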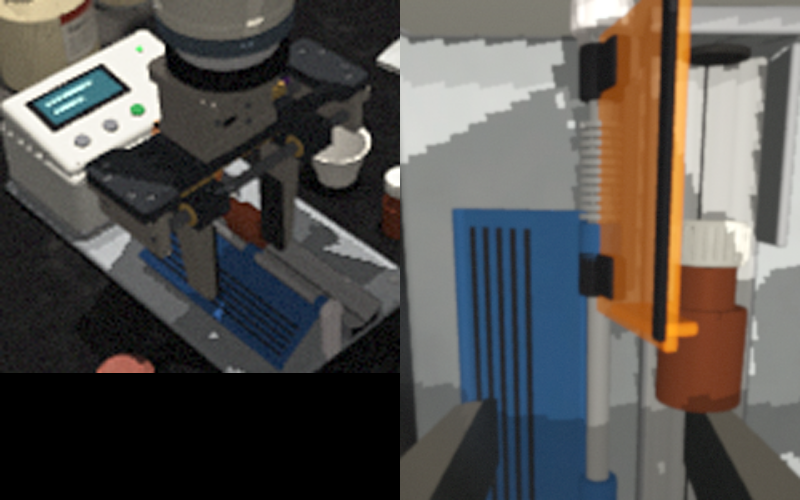

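The vial is sliding under the open guard and the lip is clear of the finger. About 41 mm remain, and I'll creep the last part.

Request:
drive_tool --pt "0.005 0 0 0 100" --pt "0.01 0 0 0 100" --pt "0.015 0 0 0 100" --pt "0.02 0 0 0 100" --pt "0.025 0 0 0 100" --pt "0.029 0 0 0 100" --pt "0.032 0 0 0 100" --pt "0.034 0 0 0 100" --pt "0.036 0 0 0 100" --pt "0.037 0 0 0 100" --pt "0.037 0 0 0 100"

```text
clock: 7.58
tool_pos: [0.5281, 0.1419, 0.0296]
tool_rot: [-0.0, 0.997, -0.083, 0.0]
force: [-2.3, 3.7, 3.8]
gripper_width: 0.0559
```

Request:
drive_tool --pt "0.001 0 0 0 100" --pt "0.002 0 0 0 100" --pt "0.002 0 0 0 100"

```text
clock: 7.95
tool_pos: [0.53, 0.1416, 0.0296]
tool_rot: [-0.0, 0.997, -0.083, 0.0]
force: [-2.9, 2.7, 4.5]
gripper_width: 0.0562
```

Request:
drive_tool --pt "0.001 0 0 0 100" --pt "0.001 0 0 0 100"

```text
clock: 8.2
tool_pos: [0.531, 0.1414, 0.0296]
tool_rot: [-0.0, 0.997, -0.083, 0.0]
force: [-3.1, 2.6, 3.3]
gripper_width: 0.0562
```

Request:
drive_tool --pt "0.001 0 0 0 100" --pt "0.001 0 0 0 100"

```text
clock: 8.45
tool_pos: [0.532, 0.1413, 0.0296]
tool_rot: [-0.0, 0.997, -0.083, 0.0]
force: [-3.0, 3.2, 4.0]
gripper_width: 0.0559
```

Request:
drive_tool --pt "0.001 0 0 0 100" --pt "0.001 0 0 0 100"

```text
clock: 8.7
tool_pos: [0.5327, 0.1411, 0.0295]
tool_rot: [0.0, 0.997, -0.083, -0.0]
force: [-4.1, 1.9, 3.8]
gripper_width: 0.0556
```

Request:
drive_tool --pt "0.001 0 0 0 100" --pt "0.001 0 0 0 100"

```text
clock: 8.95
tool_pos: [0.5329, 0.1409, 0.0294]
tool_rot: [0.0, 0.997, -0.083, -0.001]
force: [-6.3, 3.4, 5.2]
gripper_width: 0.0559
```

```bash
python3 - <<'E'
from h import *
import pickle
s=ctrl.observe(); print(s["tool_pos"],s["force"],s["gripper_width"])
b=ctrl.capture("wrist"); pickle.dump(b,open("w5.pkl","wb"))
cv2.imwrite("pics/w5.png",cv2.resize(b["color"][50:320,200:400],(593,600 if 0 else 560),interpolation=cv2.INTER_CUBIC))
E
```

```text
[0.53286036 0.14091768 0.02938319] [-6.30526657  3.39100509  5.15816953] 0.055865548248698174
```

View pics/w5.png

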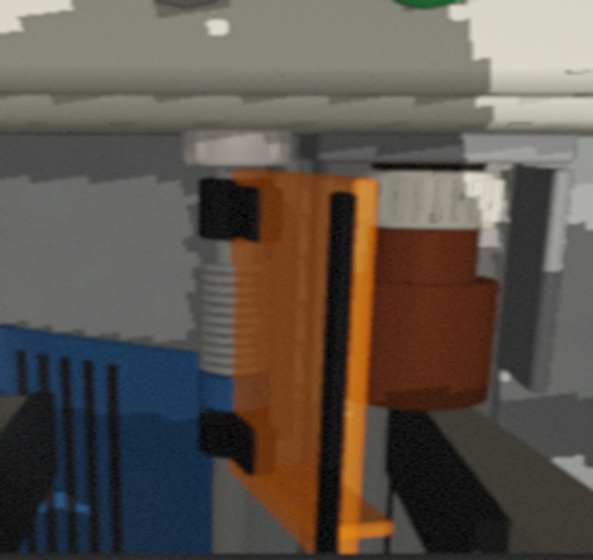

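The cap meets the black stop (around (430,165) in the crop), the TCP stalled at scanner x ≈ 2.7 mm and the force rose, so the vial is home. I draw back with the bar still held, then rise.

Request:
drive_tool --pt "-0.003 0 0 0 100" --pt "-0.008 0 0 0 100" --pt "-0.016 0 0 0 100" --pt "-0.025 0 0 0 100" --pt "-0.035 0 0 0 100" --pt "-0.045 0 0 0 100" --pt "-0.055 0 0 0 100" --pt "-0.055 0 -0.01 0 100" --pt "-0.055 0 -0.02 0 100" --pt "-0.055 0 -0.03 0 100" --pt "-0.055 0 -0.04 0 100" --pt "-0.055 0 -0.055 0 100"

```text
clock: 10.5
tool_pos: [0.4794, 0.1498, 0.0852]
tool_rot: [0.0, 0.997, -0.083, -0.0]
force: [0.1, -0.2, 0.4]
gripper_width: 0.0558
```

Request:
drive_tool --pt "0 0 -0.03 0 100" --pt "-0.02 0 -0.07 0 100" --pt "-0.05 0 -0.12 0 100" --pt "-0.09 0 -0.15 0 100" --pt "-0.09 0 -0.15 0 100" --pt "-0.09 0 -0.15 0 100"

```text
clock: 11.25
tool_pos: [0.3912, 0.165, 0.2349]
tool_rot: [-0.0, 0.997, -0.083, 0.001]
force: [0.8, -0.3, -0.5]
gripper_width: 0.056
```

```bash
python3 - <<'E'
from h import *
import pickle
s=ctrl.observe(); print(s["tool_pos"],s["force"])
a=ctrl.capture("scene"); b=ctrl.capture("wrist"); pickle.dump((a,b),open("w6.pkl","wb"))
A=cv2.resize(a["color"][160:320,165:345],(400,356),interpolation=cv2.INTER_CUBIC);B=cv2.resize(b["color"][0:300,160:400],(400,500))
o=np.zeros((500,800,3),np.uint8); o[:356,:400]=A; o[:,400:]=B; cv2.imwrite("pics/w6.png",o)
E
```

```text
[0.39123671 0.16500571 0.23486522] [ 0.81849586 -0.30745102 -0.484878  ]
```

View pics/w6.png

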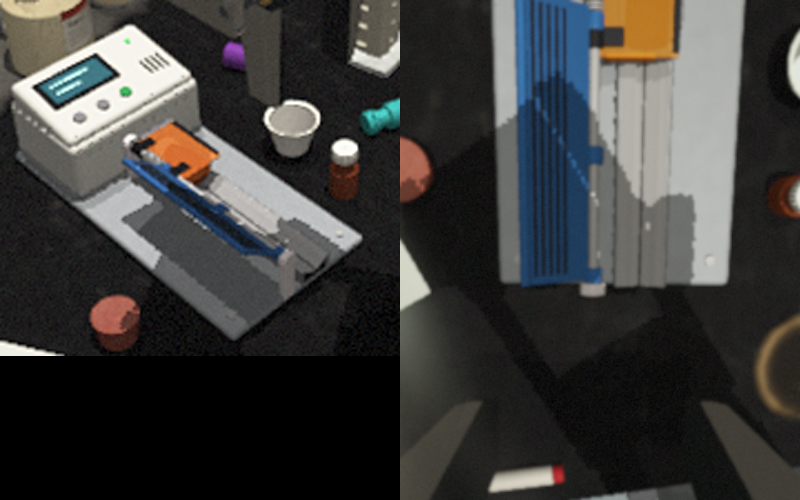

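The guard is down over the vial, the bed is empty and the neighbours are in place. One numeric check of the cover and bar against the first scene picture, then I hand in.

```bash
python3 - <<'E'
from h import *
import pickle
a=pickle.load(open("scene.pkl","rb"))["color"]; b=ctrl.capture("scene")["color"]
def m(im,lo,hi,box):
    x0,y0,x1,y1=box; k=cv2.inRange(cv2.cvtColor(im[y0:y1,x0:x1],cv2.COLOR_BGR2HSV),lo,hi); return cv2.boundingRect(k),cv2.countNonZero(k)
for n,lo,hi,box in(("bar",(100,150,60),(125,255,255),(215,215,300,285)),("cover",(8,150,120),(18,255,255),(220,205,270,250)),("next",(0,100,30),(15,255,200),(308,220,330,255)),("stopper",(0,80,60),(12,255,255),(195,285,235,325))): print(n,m(a,lo,hi,box),m(b,lo,hi,box))
ctrl.close_job()
E
```

```text
bar ((6, 17, 71, 44), 331) ((6, 17, 71, 44), 311)
cover ((8, 10, 35, 25), 384) ((8, 10, 35, 25), 384)
next ((5, 13, 14, 17), 204) ((5, 13, 14, 17), 202)
stopper ((10, 7, 23, 25), 401) ((10, 7, 23, 25), 401)
the job is handed in; nothing more can be done
```

The vial is loaded and the guard has sprung shut over it. I handed the job in at about 11 s on the robot clock.

- **Press and push:** One fingertip held the blue bar down at 30 mm while the other pushed the brown vial along the groove. The tool stalled at scanner x ≈ 2.7 mm, where 2 mm was expected. The push force rose from about 3 N to 6 N, and the wrist picture showed the cap against the stop.
- **Release:** I drew back about 55 mm with the bar still held, then raised the tool and let the guard close.
- **Last checks:** In the scene camera the bar and cover outlines are the same as before the job. The next vial and the stopper have not moved. The crucible looked in place by eye only. The force reading is near zero and the robot touches nothing.
- **Not checked:** I did not measure the vial's position again under the shut cover. Nothing touched it after the finger drew back. No check failed or disagreed.

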